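# Shift the format selector into its third slot

## Task

Shift the enlarger's format selector into its third slot: with the fingertips, gently push its lever along the left leg of the H-shaped gate to the crossbar, across to the right leg, then forward (away from the robot) until it is fully home in the far right slot. Only push the lever, never pinch or force it; do not let it swing back into the near right slot, and leave the things standing around it where they are.

Things in the scene. Friction and masses are not known exactly. Their poses are not given: they have to be found in the camera images.
- selector: Fixed grey metal box, 170 mm (x) by 150 mm (y) by 90 mm high; its top face is an aluminium gate plate 6 mm thick. Origin at the centre of its underside. Its own +x is 'forward' (roughly away from the robot; the box is turned by up to 0.35 rad), its own +y 'left'. A lever with a knob stands in the gate; it cannot be lifted, can move only along the H and stays where it is left. It starts somewhere in the left leg.
- gate (a point): Centre of the H-shaped cut-out, on the plate's top, 90 mm above the box's origin; axes as the box. Two legs along x, 14 mm wide and 62 mm long, centred at y = +20 mm (left) and -20 mm (right); between them at x = 0 the crossbar, 16 mm wide along x. The slots are the leg ends: first far left, second near left, third far right, fourth near right.
- pivot (a point): Pivot of the lever, inside the box, 30 mm above its origin and 60 mm below gate. With a = yoke and f = stick, the knob's centre lies at x = 120 sin f, y = -120 sin a cos f, z = 120 cos a cos f mm from here, along the box's axes.
- knob (a point): Centre of the lever's black ball knob, 34 mm in diameter, 120 mm from the pivot and 130 to 150 mm above the work surface. The stick below it is steel, 9 mm in diameter. Pushing the knob takes about 1 to 3 N.
- yoke (a joint): Sideways lean a of the lever, rad: 0 upright, positive to the right (the box's -y). About -0.33 in the left leg and +0.33 in the right leg (play about 0.05 each way); other values only in the crossbar.
- stick (a joint): Forward lean f of the lever, rad: 0 in line with the crossbar, positive forward (the box's +x). Passes along the crossbar only within about 0.05 of 0; about +0.40 at the far ends of the legs, -0.40 at the near ends.
- loupe: Bystander, loose: upright black focusing loupe, 42 mm across the foot, 85 mm high, right of the box. Origin under its centre.
- film_can: Bystander, loose: upright black film canister, 32 mm across, 50 mm high, right of the box. Origin under its centre.
- carrier: Bystander, loose: flat black film-carrier frame, 110 by 120 by 8 mm, beyond the box. Origin under its centre.
- timer: Bystander, fixed: grey exposure timer with a dial, 110 by 130 mm, 74 mm high in all, left of the box. Origin under its centre.
There are look-alikes about, which are no part of the job. Leave any green, pink or red look-alike of the selector alone.

How it is judged:
By the outcome, as a careful person would: the job done as asked, in the order asked, and still so for the second after the job is handed in, with the robot touching nothing.
It also fails if it takes over 61 s, if anything falls off the work surface, if the arm or the gripper's body presses on something with over 40 N, if the wrist force passes 120 N, or if a joint passes its speed limit or range.

## Robot

A 7-joint arm with a two-finger parallel gripper is mounted at the origin on the work surface. World frame = base frame: x ahead of the robot, y to its left, z up, the work surface at z = 0. Lengths are in m, angles in rad, forces in N, time in s.
With the tool pointing down it reaches from about 0.425 to 0.8 m from the base axis. Payload 8.3 kg.
Tool frame: the origin (TCP) lies on the front face of the gripper's body, between the roots of the fingers; the fingertips stand 73 mm ahead of it and the grasp point (between the pads) lies 54 mm ahead of it; z points along the fingers, y is the line along which they close (so a half turn about z gives the same grasp; the last joint's range is limited). The gripper opens to 85 mm and grips with 20 to 120 N. Pads are 22 mm wide; open, the fingers measure 114 mm over their backs; the gripper's body (76 mm by 85 mm) begins 54 mm behind the grasp point. The pads swing forward as they close: fully open they stand 13 mm farther back than shut.
Start: joints at [1.182, 0.383, 0.016, 1.37, -0.006, 1.388, -0.046], TCP at [0.2, -0.592, 0.304] pointing down, gripper open.
Joint ranges: [-2.95, 2.95], [-0.25, 2.06], [-1.52, 1.56], [0.18, 2.33], [-1.44, 4.58], [0.02, 2.06], [-3.01, 3.01]. Speed limits (rad/s): [2.39, 2.39, 3.01, 3.01, 3.14, 3.14, 3.14].

## Interface

Orientations are given as a 3x3 rotation matrix whose columns are the frame's x, y, z axes.
In Python, from cell import r, cams, job, finder gives the robot as it stands. The module is installed in compiled form; this text tells all that it offers.
- The arm moves only by the tool servo_tool, never from a script. Its argument "motion" is a list of rows, each a list of 3 entries, a list of its own where there are three numbers: the shift along the world's x, y, z in m, then the turn about the world's z in rad, then the opening in per cent of the stroke, from 0 (shut) to 100 (fully open). A call has 1 to 20 rows; each row is the pose to reach, as a shift and turn from the pose commanded when the call began; what a row does not reach only later rows make up. A row lasts 1/12 s, in which the tool goes at most 41.7 mm and 7.16 degrees, less where a joint would pass 70% of its speed; a pose out of reach is approached as far as the arm can. A call with a gripper value outside its range is refused whole. The fingers move at their own pace and stop on an object; "squeeze" is the grip in N (left out, the last holds). Time passes only in rows, so rows that repeat a pose let the fingers close. It gives the time, the measured TCP pose, the force, the opening and the grip force at its end, in the units of the state.
- r.state(): the state, without advancing time (a new reading comes with each control period).
- cams.snapshot(name): name is "side" or "top"; returns a dict with "frame" (400x640x3 uint8, red, green, blue), "depth" (400x640 float32, m along the optical axis (not along the pixel's ray), 0 where there is no reading), "mtx" (3x3 intrinsics, pixels), "cam_to_world" (4x4, takes a point from camera to world coordinates). Camera axes: x right, y up, looking along -z (the intrinsics and any distortion apply to the point x, -y, -z); pixel columns grow to the right and rows downward; lengths in m; the calibration is good to about 2 mm. A picture is of the moment at which its call begins.
- job.hand_in(): hands the job in; it is judged then, once.
Trained networks look in a picture, given as the dict that the camera call returned (one of the last four; its "shot" number tells which), for a name from the list of things; names that differ only in an ending like _2 or _b are one class to them, and where a whole thing is asked for, a point or a joint stands for the part that bears it (a point fixed in the world has none). Each returns a list of dicts, best first, with "conf" (0 to 1); they miss things now and then, are a little off and sometimes report something else, mostly with a low value. They report only what shows in the picture. A call takes as long as a camera call. They do not tell look-alikes from the thing itself.
- finder.look_for(picture, target): "location" ([x, y, z] in m, in world coordinates, good to about 4 mm: the middle of the surface that is visible of it).
- finder.trace(picture, target): "pixels" (400x640 bool, what is visible of it).
The state is a dict: "t": time; "joint_pos": joint angles; "dq": joint speeds; "effort": joint torques, N m; "tcp_pos": TCP position; "tool_rot": TCP orientation; "ft_force": force on the tool from outside, world axes, zero at the start; "moment": the same for the moment, N m; "opening": opening from 0.0 (shut) to 1.0 (fully open); "grasp_force": force on a finger pad.
Only numpy, scipy, OpenCV 4.12 (cv2) and the standard library are available. Lean on these libraries where they do the work, as an engineer would, in place of code of your own. Each camera call takes 0.05 s, during which the arm holds its last target. There are 200 camera calls.

## Working session

There is one attempt and no reset: what is moved stays moved. The work goes in short steps, Python scripts to look and compute and a tool call to move; the robot and the scene stay as the last step left them, time stands still between calls to the robot, and variables do not carry over. Pictures are saved under pics/ and viewed, at most 10 in all, crops included, and the job is handed in when it is done.

Besides the shell and the picture viewer there is one more tool, called after "Emit:" as name(argument=value, ...), one argument or row to a line, values as JSON. servo_tool: Moves the arm, as the interface text tells. Its arguments: {"type":"object","properties":{"motion":{"type":"array"},"squeeze":{"type":"number"}},"required":["motion"]}

```bash
mkdir -p pics; cat > h.py <<'E'
import numpy as np, cv2
from cell import r,cams,job,finder
def world(s):
    d=s["depth"];K=s["mtx"];v,u=np.mgrid[:400,:640]
    P=np.stack([(u-K[0,2])/K[0,0]*d,-(v-K[1,2])/K[1,1]*d,-d],-1)
    T=s["cam_to_world"];return P@T[:3,:3].T+T[:3,3]
E
python3 - <<'E'
from h import *
im=[]
for c in("top","side"):
    s=cams.snapshot(c);cv2.imwrite(f"pics/{c}0.png",s["frame"][...,::-1]);np.savez(f"{c}0.npz",**{k:s[k] for k in("frame","depth","mtx","cam_to_world")})
    print(c,s["cam_to_world"].round(3).tolist())
    for t in("selector","knob","loupe","film_can","carrier","timer"):
        print(t,[(np.round(o["location"],3).tolist(),round(o["conf"],2)) for o in finder.look_for(s,t)])
st=r.state();print(st["tcp_pos"],st["tool_rot"],st["t"])
E
```

```text
top [[-0.02, 0.982, -0.186, 0.257], [-1.0, -0.016, 0.023, -0.032], [0.019, 0.187, 0.982, 1.47], [0.0, 0.0, 0.0, 1.0]]
selector [([0.618, -0.396, 0.091], 0.85), ([0.495, -0.077, 0.09], 0.8), ([0.24, -0.237, 0.091], 0.64), ([0.319, 0.147, 0.086], 0.62)]
knob [([0.481, -0.036, 0.149], 0.69), ([0.243, -0.242, 0.16], 0.57), ([0.32, 0.152, 0.166], 0.48)]
loupe [([0.511, -0.233, 0.086], 0.68)]
film_can [([0.686, -0.137, 0.009], 0.27)]
carrier [([0.687, -0.137, 0.011], 0.82)]
timer [([0.562, 0.108, 0.063], 0.95)]
side [[0.968, 0.192, -0.16, 0.34], [-0.25, 0.725, -0.642, -0.619], [-0.007, 0.661, 0.75, 0.764], [0.0, 0.0, 0.0, 1.0]]
selector [([0.318, 0.11, 0.089], 0.8), ([0.492, -0.114, 0.094], 0.74), ([0.618, -0.418, 0.086], 0.61), ([0.242, -0.265, 0.093], 0.61)]
knob [([0.237, -0.244, 0.159], 0.87), ([0.624, -0.409, 0.157], 0.69), ([0.322, 0.148, 0.154], 0.68), ([0.488, -0.049, 0.143], 0.6)]
loupe [([0.516, -0.247, 0.068], 0.61)]
film_can [([0.413, -0.203, 0.046], 0.57), ([0.69, -0.144, 0.014], 0.35)]
carrier [([0.689, -0.147, 0.01], 0.92)]
timer [([0.571, 0.091, 0.058], 0.64), ([0.495, -0.115, 0.092], 0.63)]
[ 0.20004461 -0.59211294  0.3038939 ] [[ 9.47388227e-01  3.20086781e-01  2.52345120e-05]
 [ 3.20086780e-01 -9.47388227e-01  3.84203470e-05]
 [ 3.62047247e-05 -2.83217507e-05 -9.99999999e-01]] 0.7
```

View pics/top0.png

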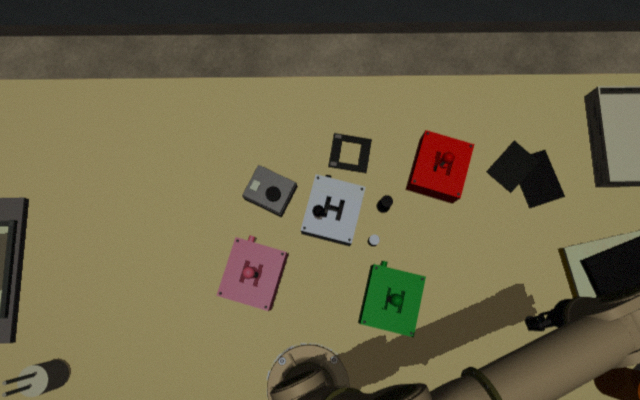

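View pics/side0.png

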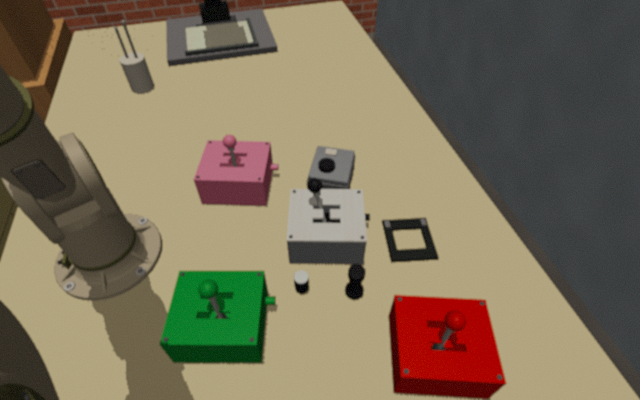

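```bash
python3 - <<'E'
from h import *
s=np.load("top0.npz");P=world(s)
b=(abs(P[...,0]-.495)<.14)&(abs(P[...,1]+.077)<.14)
pl=b&(abs(P[...,2]-.09)<.012)
n,l,st,c=cv2.connectedComponentsWithStats(pl.astype(np.uint8))
i=1+np.argmax(st[1:,4]);m=l==i
print(st[i],np.median(P[m],0))
q=(P[m][:,:2]*1000).astype(np.float32);print(cv2.minAreaRect(q),cv2.boxPoints(cv2.minAreaRect(q)))
k=b&(P[...,2]>.118);K=P[k];print(len(K),K.mean(0),K.max(0),K.min(0),K[K[:,2].argmax()])
# sphere fit r=17
from scipy.optimize import least_squares
f=lambda c:np.linalg.norm(K-c,axis=1)-.017
print(least_squares(f,K.mean(0)-[0,0,.01],loss='soft_l1',f_scale=.002).x)
E
```

```text
[ 300  175   66   69 2718] [ 0.49944742 -0.08037801  0.08994134]
((501.0725402832031, -78.37667846679688), (149.6833038330078, 171.88400268554688), 74.37628173828125) [[ 398.14975  -127.30724 ]
 [ 563.68286  -173.59879 ]
 [ 603.99536   -29.446114]
 [ 438.46222    16.845428]]
117 [ 0.48294805 -0.03508559  0.15209744] [ 0.50067976 -0.0190425   0.16334223] [ 0.46802202 -0.04937774  0.13559046] [ 0.48628516 -0.04101519  0.16334223]
[ 0.4846774  -0.03496304  0.14132862]
```

The top picture shows the real aluminium-topped selector at about (333, 209), with its knob at (319, 211) in the left leg, leaning near. The look-alikes are pink, green and red. The side view agrees: knob at (315, 186), film can at (301, 282), loupe at (355, 281), carrier beyond the box.

Box centre is (0.501, -0.078) with yaw -0.273. In box axes the knob is at x' = -27 mm, y' = +37 mm. I'll shut the fingers and go above the point behind the knob.

Emit:
servo_tool(
  motion=[
    [[0.025,0.027,0],-0.06,0],
    [[0.05,0.053,0],-0.12,0],
    [[0.075,0.08,0],-0.18,0],
    [[0.1,0.107,0],-0.24,0],
    [[0.125,0.133,0],-0.3,0],
    [[0.15,0.16,0],-0.36,0],
    [[0.175,0.187,0],-0.42,0],
    [[0.2,0.213,0],-0.48,0],
    [[0.22,0.24,0],-0.54,0],
    [[0.224,0.276,0],-0.6,0],
    [[0.228,0.312,0],-0.6,0],
    [[0.232,0.348,0],-0.6,0],
    [[0.236,0.384,0],-0.6,0],
    [[0.24,0.42,0],-0.6,0],
    [[0.243,0.456,0],-0.6,0],
    [[0.245,0.492,0],-0.6,0],
    [[0.247,0.528,0],-0.6,0],
    [[0.248,0.565,0],-0.6,0],
    [[0.248,0.565,0],-0.6,0],
    [[0.248,0.565,0],-0.6,0],
  ],
)

```text
t: 2.37
tcp_pos: [0.4481, -0.0248, 0.3043]
tool_rot: [[0.964, -0.266, 0.001], [-0.266, -0.964, -0.0], [0.001, -0.0, -1.0]]
ft_force: [2.1, -0.6, 0.1]
opening: 0.003
grasp_force: 0.0
```

```bash
cat >> h.py <<'E'
C=np.array([.501,-.078]);A=-.273;R2=np.array([[np.cos(A),-np.sin(A)],[np.sin(A),np.cos(A)]])
def box(p): return (np.asarray(p)[...,:2]-C)@R2
def look(n):
    s=cams.snapshot("side");im=cv2.resize(s["frame"][100:280,220:440,::-1],None,fx=3,fy=3,interpolation=2);cv2.imwrite(f"pics/{n}.png",im)
    for c,S in (("side",s),("top",cams.snapshot("top"))):
        for o in finder.look_for(S,"knob"):
            if np.linalg.norm(box(o["location"]))<.08: print(c,(box(o["location"])*1000).round(1),round(o["location"][2],3),round(o["conf"],2))
    st=r.state();print("tcp",(box(st["tcp_pos"])*1000).round(1),st["tcp_pos"][2],st["ft_force"].round(1),st["t"]);return s
E
python3 - <<'E'
from h import *
s=look("a");P=world(s)
B=box(P);m=(P[...,2]>.228)&(P[...,2]<.27)&(abs(B[...,0]+.065)<.05)&(abs(B[...,1]-.037)<.05)
print(m.sum(),B[m].min(0),B[m].max(0),P[m][:,2].min())
E
```

```text
side [-18.9  23.1] 0.147 0.67
tcp [-64.3  33.3] 0.3038139877818511 [-0.3 -0.5 -0.6] 2.5667
109 [-0.07476597  0.02260923] [-0.05346382  0.03412796] 0.2328821390170941
```

View pics/a.png

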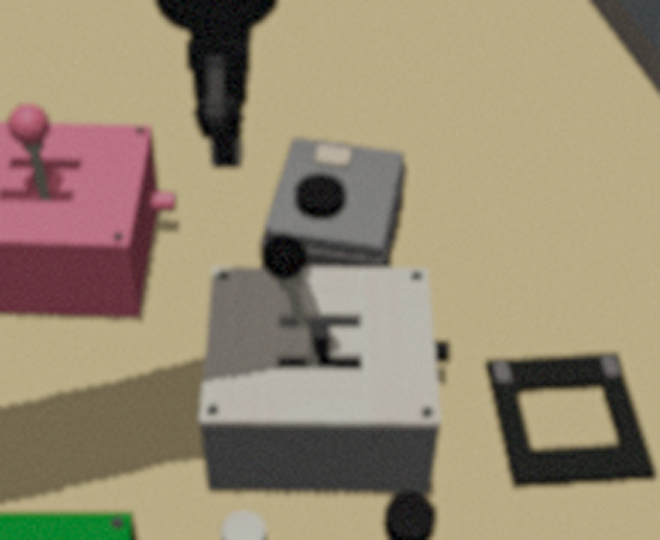

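The shut gripper hangs at (225, 100), behind and above the knob at (285, 257). The lever's foot is in the left slot, and the fingers are about 22 mm thick along x'. I'll descend next.

Emit:
servo_tool(
  motion=[
    [[0.001,0.002,-0.02],0,0],
    [[0.001,0.002,-0.04],0,0],
    [[0.001,0.002,-0.06],0,0],
    [[0.001,0.002,-0.08],0,0],
    [[0.001,0.002,-0.095],0,0],
    [[0.001,0.002,-0.109],0,0],
    [[0.001,0.002,-0.109],0,0],
    [[0.001,0.002,-0.109],0,0],
  ],
)

```text
t: 3.23
tcp_pos: [0.4487, -0.0261, 0.1945]
tool_rot: [[0.962, -0.273, -0.002], [-0.273, -0.962, 0.0], [-0.002, 0.0, -1.0]]
ft_force: [-0.6, -0.6, 0.6]
opening: 0.002
grasp_force: 0.0
```

Emit:
servo_tool(
  motion=[
    [[0.004,-0.001,0],0,0],
    [[0.008,-0.002,0],0,0],
    [[0.012,-0.003,0],0,0],
    [[0.015,-0.004,0],0,0],
    [[0.018,-0.005,0],0,0],
    [[0.021,-0.006,0],0,0],
    [[0.024,-0.007,0],0,0],
    [[0.027,-0.0075,0],0,0],
    [[0.03,-0.0085,0],0,0],
    [[0.033,-0.009,0],0,0],
    [[0.033,-0.009,0],0,0],
  ],
)

```text
t: 4.15
tcp_pos: [0.4826, -0.0343, 0.1949]
tool_rot: [[0.963, -0.271, 0.0], [-0.271, -0.963, 0.0], [0.0, -0.0, -1.0]]
ft_force: [-1.0, 0.3, 0.6]
opening: -0.003
grasp_force: 0.2
```

```bash
cat >> h.py <<'E'
def knob(s):
    from scipy.optimize import least_squares
    P=world(s);B=box(P);m=(P[...,2]>.125)&(P[...,2]<.17)&(abs(B[...,1])<.07)&(abs(B[...,0])<.08)
    o=[o for o in finder.trace(s,"knob")]
    for q in o:
        k=q["pixels"]&m
        if k.sum()>25:
            K=P[k];d=K.mean(0)-s["cam_to_world"][:3,3];d/=np.linalg.norm(d)
            f=least_squares(lambda c:np.linalg.norm(K-c,axis=1)-.017,K.mean(0)+.011*d,loss='soft_l1',f_scale=.002).x
            print("sphere",k.sum(),(box(f)*1000).round(1),f[2].round(4),round(q["conf"],2))
E
python3 - <<'E'
from h import *
s=look("b");knob(s);knob(cams.snapshot("top"))
E
```

```text
side [-0.9 21.5] 0.148 0.77
tcp [-30.   37.2] 0.19487109188665727 [ 0.9 -0.6  0.3] 4.35
sphere 191 [-0.6 37.7] 0.1441 0.73
```

View pics/b.png

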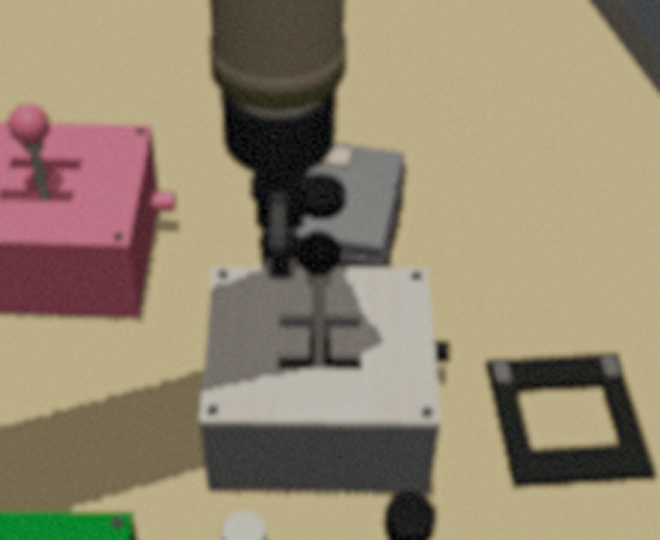

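The knob at (318, 252) is now in line with the crossbar (x' = -0.6 mm), with the finger behind it. I'll back off, move round to its left, then push right.

Emit:
servo_tool(
  motion=[
    [[-0.004,0.001,0],0,0],
    [[-0.008,0.002,0],0,0],
    [[-0.006,0.01,0],0,0],
    [[-0.003,0.02,0],0,0],
    [[0.0,0.03,0],0,0],
    [[0.0035,0.042,0],0,0],
    [[0.0035,0.042,0],0,0],
    [[0.012,0.039,0],0,0],
    [[0.022,0.037,0],0,0],
    [[0.032,0.034,0],0,0],
    [[0.041,0.031,0],0,0],
    [[0.041,0.031,0],0,0],
    [[0.041,0.031,0],0,0],
  ],
)

```text
t: 5.58
tcp_pos: [0.5235, -0.0038, 0.1945]
tool_rot: [[0.962, -0.272, -0.001], [-0.272, -0.962, 0.0], [-0.001, -0.0, -1.0]]
ft_force: [0.5, -0.0, -0.3]
opening: 0.002
grasp_force: 0.0
```

```bash
python3 - <<'E'
from h import *
s=look("c");knob(s);knob(cams.snapshot("top"))
E
```

```text
side [ 0.5 22.9] 0.148 0.65
tcp [ 0.7 78.1] 0.19483674441543453 [-0.6 -0.9 -0.2] 5.7833
sphere 175 [-0.6 37.6] 0.1439 0.65
sphere 211 [-0.6 37.7] 0.144 0.37
```

Emit:
servo_tool(
  motion=[
    [[-0.0013,-0.0047,0],0,0],
    [[-0.0026,-0.0094,0],0,0],
    [[-0.004,-0.014,0],0,0],
    [[-0.0053,-0.019,0],0,0],
    [[-0.0066,-0.0235,0],0,0],
    [[-0.0079,-0.028,0],0,0],
    [[-0.0092,-0.033,0],0,0],
    [[-0.0105,-0.0375,0],0,0],
    [[-0.0118,-0.042,0],0,0],
    [[-0.0131,-0.047,0],0,0],
    [[-0.0144,-0.0515,0],0,0],
    [[-0.0158,-0.0565,0],0,0],
    [[-0.0171,-0.061,0],0,0],
    [[-0.0184,-0.0655,0],0,0],
    [[-0.0197,-0.07,0],0,0],
    [[-0.021,-0.075,0],0,0],
    [[-0.021,-0.075,0],0,0],
  ],
)

```text
t: 7.35
tcp_pos: [0.5015, -0.0795, 0.1945]
tool_rot: [[0.962, -0.272, -0.001], [-0.272, -0.962, -0.0], [-0.001, 0.001, -1.0]]
ft_force: [-0.5, 0.2, -0.3]
opening: 0.001
grasp_force: 0.0
```

```bash
python3 - <<'E'
from h import *
s=look("d");knob(s);knob(cams.snapshot("top"))
E
```

```text
side [  4.3 -39. ] 0.156 0.59
tcp [1.  0.3] 0.1948174465429036 [-0.   0.3  0.2] 7.55
sphere 170 [ -0.7 -31.1] 0.1468 0.59
sphere 207 [ -0.6 -31. ] 0.1468 0.36
```

View pics/d.png

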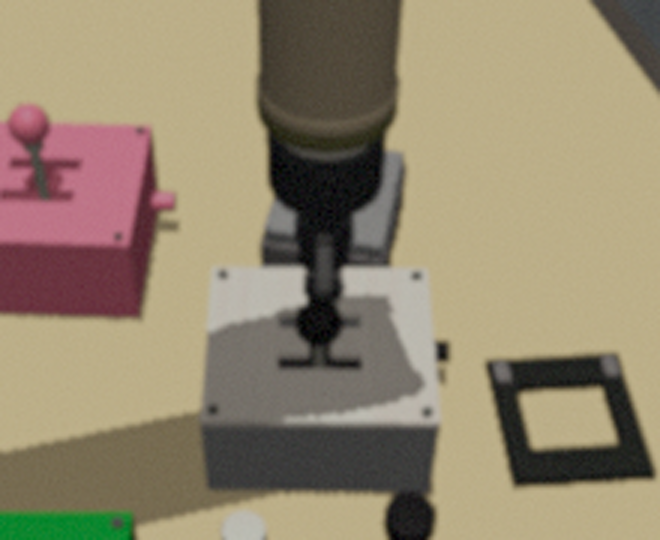

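The knob at (320, 322) has crossed along the crossbar to y' = -31 mm. I'll push the last 7 mm, back off, and go round behind it.

Emit:
servo_tool(
  motion=[
    [[-0.001,-0.0035,0],0,0],
    [[-0.002,-0.007,0],0,0],
    [[-0.002,-0.007,0],0,0],
    [[0,0,0],0,0],
    [[0.001,0.004,0],0,0],
    [[0.001,0.004,0],0,0],
    [[-0.008,0.0065,0],0,0],
    [[-0.018,0.009,0],0,0],
    [[-0.028,0.012,0],0,0],
    [[-0.0365,0.0145,0],0,0],
    [[-0.0365,0.0145,0],0,0],
    [[-0.039,0.006,0],0,0],
    [[-0.0415,-0.003,0],0,0],
    [[-0.044,-0.012,0],0,0],
    [[-0.0465,-0.021,0],0,0],
    [[-0.048,-0.0265,0],0,0],
    [[-0.048,-0.0265,0],0,0],
  ],
)

```text
t: 9.12
tcp_pos: [0.4536, -0.1067, 0.1947]
tool_rot: [[0.962, -0.274, -0.0], [-0.274, -0.962, -0.0], [-0.0, 0.0, -1.0]]
ft_force: [0.4, -0.7, 0.0]
opening: 0.001
grasp_force: 0.0
```

```bash
python3 - <<'E'
from h import *
s=look("e");knob(s);knob(cams.snapshot("top"))
E
```

```text
side [  2.9 -46.4] 0.156 0.76
tcp [-38.  -37.8] 0.1948543620328003 [ 0.4 -0.  -0.3] 9.3167
sphere 187 [ -0.3 -37.3] 0.1451 0.79
```

Emit:
servo_tool(
  motion=[
    [[0.004,-0.001,0],0,0],
    [[0.008,-0.002,0],0,0],
    [[0.012,-0.0033,0],0,0],
    [[0.016,-0.0045,0],0,0],
    [[0.02,-0.0056,0],0,0],
    [[0.024,-0.0067,0],0,0],
    [[0.028,-0.008,0],0,0],
    [[0.032,-0.009,0],0,0],
    [[0.036,-0.01,0],0,0],
    [[0.04,-0.011,0],0,0],
    [[0.044,-0.0123,0],0,0],
    [[0.047,-0.013,0],0,0],
    [[0.05,-0.014,0],0,0],
    [[0.052,-0.0145,0],0,0],
    [[0.052,-0.0145,0],0,0],
  ],
)

```text
t: 10.72
tcp_pos: [0.5065, -0.1193, 0.1949]
tool_rot: [[0.963, -0.271, 0.0], [-0.271, -0.963, 0.0], [0.0, -0.0, -1.0]]
ft_force: [-0.2, -0.3, 1.0]
opening: 0.001
grasp_force: 0.1
```

```bash
python3 - <<'E'
from h import *
s=look("f");knob(s);knob(cams.snapshot("top"))
E
```

```text
side [ 45.7 -44. ] 0.146 0.72
tcp [ 16.1 -38.2] 0.1950861141105168 [-0.1  0.2 -0.5] 10.9167
sphere 179 [ 45.1 -34.7] 0.1371 0.66
sphere 190 [ 44.8 -34.8] 0.1371 0.51
```

View pics/f.png

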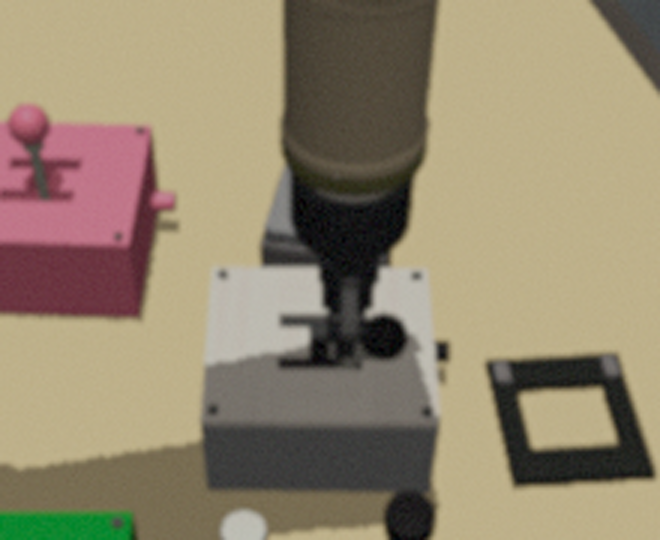

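The knob at (383, 336) is at x' = 45 mm (f about 0.385), nearly home. I'll push the rest in small steps and watch the force.

Emit:
servo_tool(
  motion=[
    [[0.001,-0.0003,0],0,0],
    [[0.0015,-0.0004,0],0,0],
    [[0.002,-0.0006,0],0,0],
    [[0.002,-0.0006,0],0,0],
  ],
)

```text
t: 11.4
tcp_pos: [0.508, -0.1196, 0.1947]
tool_rot: [[0.963, -0.271, -0.0], [-0.271, -0.963, 0.0], [-0.0, -0.0, -1.0]]
ft_force: [-1.5, 0.8, -0.2]
opening: 0.002
grasp_force: 0.4
```

```bash
python3 - <<'E'
from h import *
s=look("g");knob(s);knob(cams.snapshot("top"))
E
```

```text
side [ 45.3 -41.7] 0.144 0.46
tcp [ 18.  -38.2] 0.1947911538735 [-0.6 -0.2 -0.6] 11.6
```

Emit:
servo_tool(
  motion=[
    [[0.0007,-0.0002,0],0,0],
    [[0.0014,-0.0004,0],0,0],
    [[0.002,-0.0006,0],0,0],
    [[0.002,-0.0006,0],0,0],
  ],
)

```text
t: 12.08
tcp_pos: [0.5096, -0.1201, 0.1945]
tool_rot: [[0.963, -0.271, -0.001], [-0.271, -0.963, 0.0], [-0.001, -0.0, -1.0]]
ft_force: [-3.1, 1.8, -1.0]
opening: 0.0
grasp_force: 2.0
```

```bash
python3 - <<'E'
from h import *
s=look("h");knob(s);knob(cams.snapshot("top"))
E
```

```text
side [ 47.1 -42.3] 0.147 0.76
tcp [ 19.8 -38.2] 0.19459335804998742 [-4.2  2.9 -1.9] 12.2833
sphere 173 [ 48.  -34.3] 0.1358 0.63
```

Emit:
servo_tool(
  motion=[
    [[0.0004,-0.0001,0],0,0],
    [[0.0008,-0.0002,0],0,0],
    [[0.0008,-0.0002,0],0,0],
  ],
)

```text
t: 12.68
tcp_pos: [0.5102, -0.1202, 0.1945]
tool_rot: [[0.963, -0.271, -0.002], [-0.271, -0.963, 0.001], [-0.002, -0.0, -1.0]]
ft_force: [-4.9, 2.2, -0.8]
opening: 0.004
grasp_force: 3.4
```

```bash
python3 - <<'E'
from h import *
s=look("i");knob(s)
E
```

```text
side [  0.5 -50. ] 0.09 0.63
side [ 46.2 -42.7] 0.149 0.62
top [-23.3  35.6] 0.091 0.74
tcp [ 20.3 -38.2] 0.1945030284401848 [-5.9  3.4 -1. ] 12.8833
sphere 177 [ 48.4 -34. ] 0.1356 0.8
```

Force is rising while the knob stays put, so it is against the stop. I'll back straight off and lift.

Emit:
servo_tool(
  motion=[
    [[-0.003,0.0008,0],0,0],
    [[-0.008,0.0022,0],0,0],
    [[-0.014,0.004,0],0,0],
    [[-0.02,0.0056,0],0,0],
    [[-0.02,0.0056,0],0,0],
    [[-0.02,0.0056,0.03],0,0],
    [[-0.02,0.0056,0.06],0,0],
    [[-0.02,0.0056,0.09],0,0],
    [[-0.02,0.0056,0.12],0,0],
    [[-0.03,-0.02,0.12],0,0],
    [[-0.03,-0.05,0.12],0,0],
    [[-0.03,-0.08,0.12],0,0],
    [[-0.03,-0.11,0.12],0,0],
    [[-0.03,-0.14,0.12],0,0],
    [[-0.03,-0.17,0.12],0,0],
    [[-0.03,-0.2,0.12],0,0],
    [[-0.03,-0.2,0.12],0,0],
    [[-0.03,-0.2,0.12],0,0],
  ],
)

```text
t: 14.43
tcp_pos: [0.4801, -0.3226, 0.3145]
tool_rot: [[0.962, -0.275, -0.0], [-0.275, -0.962, -0.0], [-0.0, 0.0, -1.0]]
ft_force: [0.5, 1.3, -0.4]
opening: -0.004
grasp_force: 0.0
```

```bash
python3 - <<'E'
from h import *
look("j");t=cams.snapshot("top");knob(t)
cv2.imwrite("pics/k.png",cv2.resize(t["frame"][110:330,200:480,::-1],None,fx=2.5,fy=2.5))
for n in("loupe","film_can","carrier"):print(n,[(np.round(o["location"],3),round(o["conf"],2)) for o in finder.look_for(t,n)][:2])
E
```

```text
top [ 38.6 -31. ] 0.138 0.63
tcp [  46.1 -237.4] 0.3151642170959443 [-0.3  0.2  0. ] 14.6333
sphere 114 [ 47.  -34.7] 0.1347 0.43
loupe [(array([ 0.512, -0.232,  0.086]), 0.71)]
film_can []
carrier [(array([ 0.688, -0.136,  0.011]), 0.74)]
```

View pics/k.png

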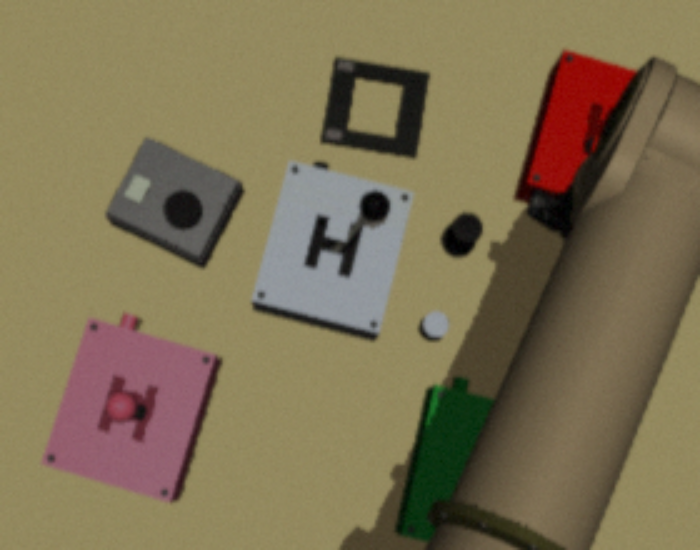

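The knob at (374, 207) is in the far right slot (x' = 47 mm, f about 0.40). The loupe (462, 234), film can (434, 325) and carrier (375, 107) haven't moved, and the arm is clear.

```bash
python3 -c "
from cell import job
print(job.hand_in())"
```

```text
the job is handed in; nothing more can be done
None
```

The selector's lever is fully home in the third (far right) slot, pushed only with shut fingertips along the left leg, crossbar and right leg; the things around it were left where they stood, and the job is handed in.

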